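Set the lens hood to its index and lock the collar of the slide-copying stand

TASK

On the tilted slide-copying lens, first turn the wooden hood until its blue pointer stands straight in line with the blue index block, with the brass lock collar still at its open end. Then swing the collar by its red knob clockwise, fully home to the red locked mark, without turning the hood off its index. Leave the other things on the table where they are.

Things in the scene. Friction and masses are not known exactly. Their poses are not given: they have to be found in the camera images.
- stand: Fixed stand of the copying lens: dark foot 180 x 180 x 16 mm, origin under its centre, x away from the robot at yaw 0. It carries the tilted lens head, with a fixed bare-metal barrel 84 mm across that stands 34 mm out of the head's disc, inside the collar.
- head: Lens head: fixed grey disc 210 mm across, 12 mm thick, facing up and towards the robot. Origin: centre of its front face, 125 mm above the table. z: the lens axis, square out of the disc, 28 degrees from vertical; x: up the disc's slope; y: level, to the left. Polar angles below are about this z, from x, counter-clockwise seen from outside.
- hood (a joint): Turn of the wooden lens hood about the lens axis, rad: 0 when its pointer is in line with the index block (polar angle -60 degrees), positive counter-clockwise seen from outside; range -1.5 to 1.6, starts positive, stiff enough to stay where it is left.
- hood_grip (a point): Point on the lens axis 72 mm out from the disc, to grip the hood at: the hood is a round wooden tube, 58 mm outside, 5 mm wall, from 35 to 92 mm out from the disc, free to grip all round above 45 mm. z is the lens axis; x points to the side of the pointer (turns with the hood).
- pointer_tip (a point): Tip of the hood's blue pointer, 42 mm from the lens axis, 39.5 mm out from the disc; a blue stripe runs from it up the hood's side to the rim.
- index (a point): Where the pointer's tip must be: inner face of the fixed blue index block (14 x 10 x 18 mm, 40 to 54 mm from the axis, 22 to 40 mm out from the disc, polar angle -60 degrees).
- collar (a joint): Turn of the brass lock collar about the lens axis, rad: 0 open (knob over the white mark, polar angle +125 degrees), growing clockwise seen from outside to its stop at 1.4, locked (knob over the red mark, polar angle about +44.8 degrees). Stays where it is left.
- knob (a point): On the centre line of the collar's red knob, 48 mm out from the disc: a round post 16 mm in diameter, parallel to the lens axis and 90 mm from it, from 8 to 68 mm out from the disc, on an arm 18 mm wide and 10 mm thick (5 to 15 mm out). The ring is 118 mm across, to 20 mm out.
- lock_mark (a point): Point of the red locked mark on the disc's face, 90 mm from the lens axis, that lies under the knob when the collar is locked.
- reservoir: Loose pewter lamp reservoir shaped like an inkwell, 90 mm across, 75 mm tall, on the table to the left; origin under its centre. Leave alone.
- slide: Loose glass lantern slide in a red mount, 84 x 84 x 6 mm, lying to the right of the stand; origin under its centre. Leave alone.
- brush: Loose lens brush, 170 mm long, lying to the left of the stand. Leave alone.
- loupe: Loose black loupe, 56 mm across, 48 mm tall, on the table to the right; origin under its centre. Leave alone.

How it is judged:
By the outcome, as a careful person would: the job done as asked, in the order asked, and still so for the second after the job is handed in, with the robot touching nothing.
It also fails if it takes over 48 s, if anything falls off the work surface, if the arm or the gripper's body presses on something with over 40 N, if the wrist force passes 120 N, or if a joint passes its speed limit or range.

ROBOT

A 6-joint arm with a two-finger parallel gripper is mounted at the origin on the work surface. World frame = base frame: x ahead of the robot, y to its left, z up, the work surface at z = 0. Lengths are in m, angles in rad, forces in N, time in s.
With the tool pointing down it reaches from about 0.35 to 0.8 m from the base axis. Payload 7.3 kg.
Tool frame: the origin (TCP) lies at the very end of the fingers, on their centre line; the grasp point (between the pads) lies 19 mm behind it; z points along the fingers, y is the direction in which the jaws open and shut (so a half turn about z gives the same grasp; the last joint's range is limited). The gripper opens to 85 mm and grips with 20 to 120 N. Pads are 22 mm wide; open, the fingers measure 114 mm over their backs; the gripper's body (76 mm by 85 mm) begins 54 mm behind the grasp point. The pads swing forward as they close: fully open they stand 13 mm farther back than shut.
Start: joints at [1.03, 0.342, 1.524, -0, 1.275, -0.146], TCP at [0.202, 0.485, 0.231] pointing down, gripper open.
Joint ranges: [-2.53, 2.53], [-0.77, 2.02], [0.04, 2.7], [-1, 4.14], [0.28, 2.66], [-3.11, 3.11]. Speed limits (rad/s): [2.57, 2.57, 3.14, 3.14, 3.14, 3.14].

INTERFACE

Orientations are given as a rotation vector (axis times angle).
In Python, from workcell import * gives the robot as it stands. The module is installed in compiled form; this text tells all that it offers.
- The arm moves only by the tool step_arm, never from a script. Its argument "series" is a list of rows, each a list of 4 numbers: the shift along the tool's x, y, z each as a share of 25 mm, from -1 to 1, then the turn about the tool's z as a share of 180 degrees, from -1 to 1. A call has 1 to 20 rows; each row shifts and turns the commanded pose from where the row before left it, along the tool's axes as they then stand; what a row does not reach is not made up. A row lasts 1/12 s, in which the tool goes at most 41.7 mm and 7.16 degrees, less where a joint would pass 70% of its speed; a pose out of reach is approached as far as the arm can. A call with a number of a shift or a turn outside -1 to 1 is refused whole. A call with a gripper value outside its range is refused whole. "fingers" is the gripper command: -1 is shut, 1 is fully open, values between are in proportion, set as the call begins (left out, the last holds). The fingers move at their own pace and stop on an object; "grip_force" is the grip in N (left out, the last holds). Time passes only in rows, so rows that do not move let the fingers close. It gives the time, the measured TCP pose, the force and the opening at its end, in the units of the state.
- get_state(): the state, without advancing time (a new reading comes with each control period).
- read_camera(name): name is "scene" or "top"; returns a dict with "image" (480x640x3 uint8, red, green, blue), "depth" (480x640 float32, m along the optical axis (not along the pixel's ray), 0 where there is no reading), "mtx" (3x3 intrinsics, pixels), "dist_coeffs" ([k1, k2, p1, p2, k3] as OpenCV has them; the pictures are not rectified), "rvec" (rotation vector, rad) and "tvec" (3), from world to camera coordinates, as OpenCV has them. Camera axes: x right, y down, z forward; pixel columns grow to the right and rows downward; lengths in m; the calibration is good to about 2 mm. A picture is of the moment at which its call begins.
- close_job(): hands the job in, once; it reports no verdict.
The state is a dict: "time": time; "joint_positions": joint angles; "qvel": joint speeds; "effort": joint torques, N m; "tool_pos": TCP position; "orientation": TCP orientation; "ft_force": force on the tool from outside, world axes, zero at the start; "moment": the same for the moment, N m; "width": finger opening in m.
Only numpy, scipy, OpenCV 4.12 (cv2) and the standard library are available. Lean on these libraries where they do the work, as an engineer would, in place of code of your own. Each camera call takes 0.05 s, during which the arm holds its last target. There are 200 camera calls.

## Working session

There is one attempt and no reset: what is moved stays moved. The work goes in short steps, Python scripts to look and compute and a tool call to move; the robot and the scene stay as the last step left them, time stands still between calls to the robot, and variables do not carry over. Pictures are saved under pics/ and viewed, on a budget of 10 in all, crops included, one or two more only if the job needs it, and the job is handed in when it is done.

Besides the shell and the picture viewer there is one more tool, called as name([rows], argument=value, ...), one row to a line, values as JSON. step_arm: Moves the arm, as the interface text tells. Shift numbers are shares of 25 mm and turn numbers shares of 180 degrees, none past 1 either way. Its arguments: {"type":"object","properties":{"series":{"type":"array"},"fingers":{"type":"number"},"grip_force":{"type":"number"}},"required":["series"]}

```bash
mkdir -p pics; cat > h.py <<'E'
from workcell import *
import numpy as np, cv2
from scipy.spatial.transform import Rotation as R
def cam(n):
    c=read_camera(n); c['R']=R.from_rotvec(np.ravel(c['rvec'])).as_matrix(); c['t']=np.ravel(c['tvec']); return c
def save(c,f,box=None,s=1):
    im=c['image'][:,:,::-1]
    if box: im=im[box[1]:box[3],box[0]:box[2]]
    cv2.imwrite('pics/'+f,cv2.resize(im,None,fx=s,fy=s,interpolation=cv2.INTER_CUBIC))
def pts(c,u,v):
    u=np.asarray(u,float).ravel();v=np.asarray(v,float).ravel()
    d=c['depth'][v.astype(int),u.astype(int)]
    n=cv2.undistortPoints(np.c_[u,v].reshape(-1,1,2),c['mtx'],c['dist_coeffs']).reshape(-1,2)
    P=np.c_[n*d[:,None],d]; P=P[d>0]
    return (P-c['t'])@c['R']
def proj(c,P): return cv2.projectPoints(np.asarray(P,float).reshape(-1,1,3),c['rvec'],c['tvec'],c['mtx'],c['dist_coeffs'])[0].reshape(-1,2)
E
python3 - <<'E'
from h import *
print(get_state())
for n in ('scene','top'):
    c=cam(n); save(c,n+'0.png'); print(n,-c['R'].T@c['t'],c['R'][2])
E
```

```text
{'time': 0.0, 'joint_positions': array([ 1.02999894e+00,  3.42715657e-01,  1.52500657e+00,  2.75094826e-05,
        1.27542054e+00, -1.46022792e-01]), 'qvel': array([ 0.00018421, -0.00107397,  0.00147384,  0.00011817,  0.0006359 ,
       -0.00086453]), 'effort': array([ 8.21325339e-04, -4.33666849e+01, -2.46015877e+01, -1.82233994e-04,
        7.56882364e-03,  5.71298187e-06]), 'tool_pos': array([0.20168902, 0.48427811, 0.23063328]), 'orientation': array([-6.15996549e-01, -3.08005077e+00,  2.27841667e-03]), 'ft_force': array([-0.62546206,  0.38194453,  0.48309653]), 'moment': array([ 0.03687531,  0.04603518, -0.04659411]), 'width': 0.08530581429392227}
scene [ 1.11147089 -0.82733755  0.76124232] [-0.48858525  0.69189977 -0.53156295]
top [0.47090974 0.01528417 1.40535576] [ 0.04933699 -0.01121637 -0.99871921]
```

View pics/scene0.png

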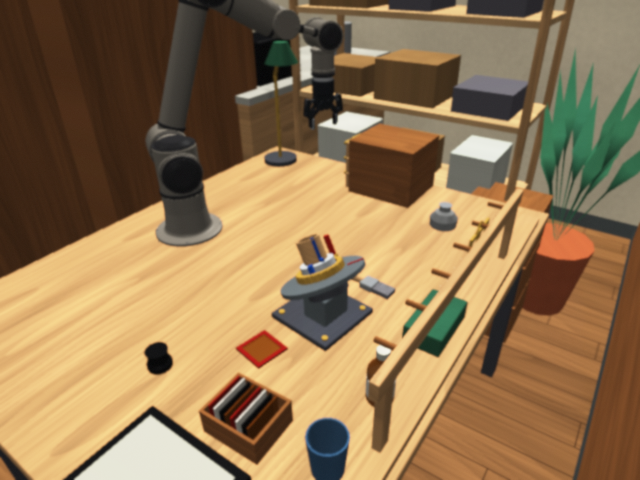

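View pics/top0.png

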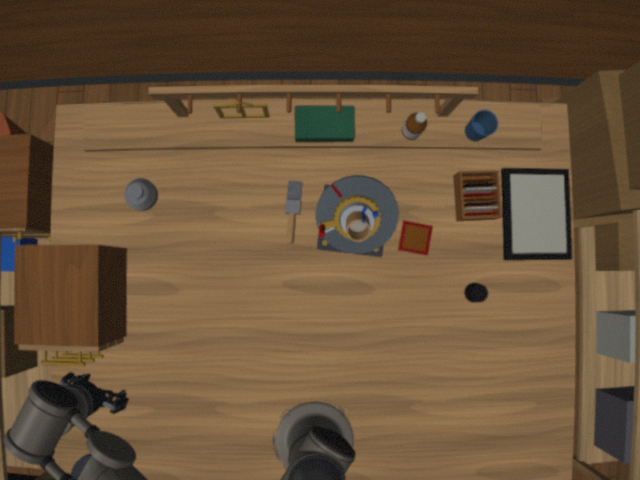

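The scene view shows the lens head at about (323,275). In the top view the disc is centred near (357,214), with the knob at (322,232), the red mark at (336,190) and blue near (370,212). Next I fit the head and zoom in.

```bash
cat > fit.py <<'E'
from h import *
def head(c):
    # disc points: greyish pixels whose height fits the tilted plane; iterate
    vv,uu=np.mgrid[165:265,305:410]; uu=uu.ravel();vv=vv.ravel()
    P=pts(c,uu,vv)
    return P,uu,vv
if __name__=='__main__':
    c=cam('top'); save(c,'topz.png',(305,165,411,265),7)
    P,uu,vv=head(c); rgb=c['image'][vv,uu].astype(int)
    from scipy.optimize import least_squares
    grey=(rgb.max(1)-rgb.min(1)<22)
    m=grey&(P[:,2]>.06)&(P[:,2]<.19)
    Q=P[m]
    # RANSAC plane
    rng=np.random.default_rng(0);best=None;bn=0
    for _ in range(800):
        a,b,d=Q[rng.choice(len(Q),3,False)]; n=np.cross(b-a,d-a); 
        if np.linalg.norm(n)<1e-6: continue
        n/=np.linalg.norm(n); n*=np.sign(n[2])
        if abs(np.degrees(np.arccos(n[2]))-28)>5: continue
        k=abs((Q-a)@n)<.003
        if k.sum()>bn: bn=k.sum();best=k
    D=Q[best]; cen=D.mean(0); n=np.linalg.svd(D-cen)[2][2]; n*=np.sign(n[2])
    print('n',n,np.degrees(np.arccos(n[2])),'yaw',np.degrees(np.arctan2(-n[1],-n[0])),bn,len(Q))
    # outline centre: minimal enclosing circle in plane
    ex=np.cross(np.cross(n,[0,0,1]),n);ex/=np.linalg.norm(ex); ey=np.cross(n,ex)
    xy=np.c_[(D-cen)@ex,(D-cen)@ey].astype(np.float32)
    (a,b),r=cv2.minEnclosingCircle(xy); C=cen+a*ex+b*ey
    print('C',C,'r',r,'ex',ex,'ey',ey)
E
python3 fit.py
```

```text
Traceback (most recent call last):
  File "fit.py", line 12, in <module>
    m=grey&(P[:,2]>.06)&(P[:,2]<.19)
      ~~~~^^~~~~~~~~~~~
ValueError: operands could not be broadcast together with shapes (10500,) (10453,)
```

View pics/topz.png

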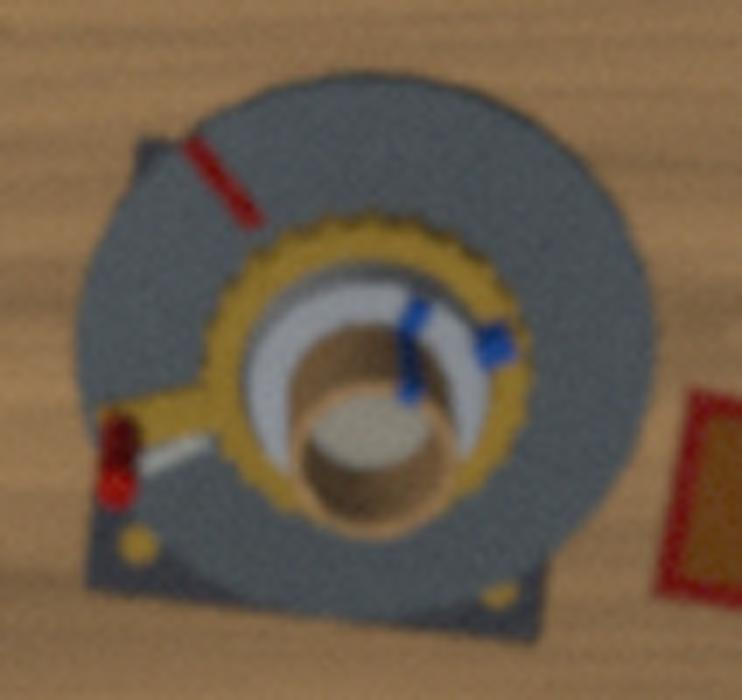

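The zoomed view shows the pointer at about (415,315), the index block at (495,345), the red mark at (222,182) and the knob top at (117,490), with the arm by the white mark.

```bash
sed -i 's/ P=P\[d>0\]/ P[d<=0]=np.nan/' h.py; cat >> fit.py <<'E'
    A=np.c_[ex,ey,n]; L=(P-C)@A; rgb=c['image'][vv,uu].astype(int)
    r_,g_,b_=rgb.T
    for nm,k in (('blue',(b_>r_+50)),('red',(r_>g_+60)&(b_<80)&(g_<60))):
        k&=(P[:,2]>.05)
        for q in L[k][::6]: print(nm,(q*1000).round(),'r',round(1000*np.hypot(q[0],q[1])),'ang',round(np.degrees(np.arctan2(q[1],q[0]))))
    k=(L[:,2]>.084)&(L[:,2]<.1)
    (a,b),r=cv2.minEnclosingCircle(L[k][:,:2].astype(np.float32)); print('rim',a,b,r,np.nanmedian(L[k][:,2]))
E
python3 fit.py
```

```text
n [-0.46389941  0.0558627   0.88412482] 27.855986929678668 yaw -6.866487023354179 2453 3660
C [ 0.59974652 -0.10825906  0.1245068 ] r 0.10585135966539383 ex [ 0.87778338 -0.10570255  0.46725079] ey [1.19556143e-01 9.92827442e-01 6.93889390e-18]
blue [ 40. -10.  44.] r 41 ang -15
blue [31. -7. 36.] r 32 ang -13
blue [ 32. -11.  45.] r 34 ang -20
blue [ 29. -40.  33.] r 49 ang -54
blue [ 24. -35.  36.] r 43 ang -56
blue [ 23. -38.  40.] r 44 ang -58
blue [ 22. -40.  41.] r 46 ang -62
blue [26. -5. 95.] r 27 ang -11
red [73. 71. -1.] r 102 ang 44
red [67. 66.  4.] r 94 ang 44
red [62. 60.  3.] r 87 ang 44
red [57. 55.  1.] r 79 ang 44
red [51. 51. -2.] r 73 ang 45
red [48. 46.  1.] r 66 ang 44
red [-28.  88.  45.] r 93 ang 108
red [-28.  90.  62.] r 95 ang 107
red [-29.  88.  67.] r 92 ang 108
red [-30.  85.  69.] r 90 ang 110
red [-34.  82.  65.] r 89 ang 113
red [-40.  84.  65.] r 93 ang 115
rim 0.00034588229027576745 -0.00025078197359107435 0.030438590794801712 0.09077796257040954
```

```bash
cat > hd.py <<'E'
from h import *
C=np.array([.5997,-.1083,.1245]); n=np.array([-.4639,.0559,.8841]); n/=np.linalg.norm(n)
ex=np.array([0,0,1])-n*n[2]; ex/=np.linalg.norm(ex); ey=np.cross(n,ex); A=np.c_[ex,ey,n]
def pol(r,a,h): a=np.radians(a); return C+A@np.array([r*np.cos(a),r*np.sin(a),h])
def goto(P,yaw):
    "tool-frame shift (units of 25mm) and turn (units of 180deg) to put TCP at P with tool-y at yaw deg"
    s=get_state(); M=R.from_rotvec(s['orientation']).as_matrix()
    cy=np.degrees(np.arctan2(M[1,1],M[0,1]))
    d=M.T@(np.asarray(P)-s['tool_pos'])/.025
    t=-(yaw-cy); t=(t+90)%180-90
    print('shift rows',d.round(2),'turn',round(t/180,3),'cur yaw',cy.round(1),'zaxis',M[:,2].round(3),'F',s['ft_force'].round(1),'q',s['joint_positions'].round(2),'t',s['time'])
E
python3 - <<'E'
from hd import *
c=cam('top')
vv,uu=np.mgrid[165:265,305:400];uu=uu.ravel();vv=vv.ravel()
L=(pts(c,uu,vv)-C)@A; rgb=c['image'][vv,uu].astype(int); r,g,b=rgb.T
rad=np.hypot(L[:,0],L[:,1])*1e3; ang=np.degrees(np.arctan2(L[:,1],L[:,0]))
k=(r>g+20)&(g>b+50)&(rad>64)&(rad<80)&(abs(L[:,2]-.012)<.01)
print('arm',k.sum(),np.median(ang[k]),ang[k].min(),ang[k].max())
k=(r>g+60)&(L[:,2]>.06)&(rad<105)
print('knob top',k.sum(),(np.median(L[k],0)*1e3).round(),np.median(ang[k]))
k=(rgb.min(1)>115)&(rad>62)&(rad<110)&(L[:,2]<.02)
print('white',k.sum(),np.median(ang[k]))
k=(rad>25)&(L[:,2]>.05)&(L[:,2]<.095)&(b>r+20);print('stripe',ang[k].round())
for a in (113,119,125): print(a,proj(c,[pol(.09,a,.068),pol(.09,a,.01)]).round(1).tolist())
goto(C+.075*n+[0,0,-.019],103)
E
```

```text
arm 31 110.51973547628926 105.04053181397332 115.26238776158606
knob top 27 [-31.  85.  67.] 110.09960067798443
white 18 124.26918800179607
stripe [-14. -18. -12. -16. -13. -17. -11. -17. -23. -17. -20. -11. -16. -20.
 -10. -14. -24. -26. -13. -17. -23.]
113 [[321.6, 235.9], [322.3, 226.4]]
119 [[322.9, 239.2], [323.5, 229.7]]
125 [[324.6, 242.4], [325.1, 232.8]]
shift rows [-22.46 -16.14   2.38] turn -0.198 cur yaw 67.4 zaxis [-0.    -0.001 -1.   ] F [-0.5 -0.1 -0.3] q [ 1.03  0.34  1.52 -0.    1.28 -0.15] t 0.25
```

step_arm([
  [-0.94,-0.67,-0.12,0],
  [-0.94,-0.67,-0.12,0],
  [-0.94,-0.67,-0.12,0],
  [-0.94,-0.67,-0.12,0],
  [-0.94,-0.67,-0.12,0],
  [-0.94,-0.67,-0.12,0],
  [-0.94,-0.67,-0.12,0],
  [-0.94,-0.67,-0.12,0],
  [-0.94,-0.67,-0.12,0],
  [-0.94,-0.67,-0.12,0],
  [-0.94,-0.67,-0.12,0],
  [-0.94,-0.67,-0.12,0],
], fingers=0.7, grip_force=60)

```text
time: 1.25
tool_pos: [0.3854, 0.1893, 0.2675]
orientation: [0.616, 3.08, 0.0]
ft_force: [1.1, -0.1, -0.5]
width: 0.0728
```

The collar's arm sits at about 110° polar, roughly 0.26 rad past the white mark at 124–125°. It is not at its open end, so I'll straddle the knob and swing it back to open first.

```bash
cat >> hd.py <<'E'
def knobpose(a,hz=.047,hc=.054):
    P=pol(.09,a,hc); P[2]=pol(.09,a,hz)[2]
    t=np.radians(a); v=A@[-np.sin(t),np.cos(t),0]; y=np.degrees(np.arctan2(v[1],v[0]))
    return P,(y+90)%180-90
E
python3 - <<'E'
from hd import *
for a in (110,117,125): print(a,knobpose(a))
P,y=knobpose(110); P[2]=.28; goto(P,y)
E
```

```text
110 (array([ 0.55774742, -0.01806058,  0.15167025]), np.float64(15.504789838680836))
117 (array([ 0.54837765, -0.02134497,  0.14696147]), np.float64(23.084248783095944))
125 (array([ 0.53815681, -0.02662704,  0.14193242]), np.float64(31.507672182451955))
shift rows [-9.56 -5.   -0.5 ] turn 0.288 cur yaw 67.4 zaxis [ 0.  0. -1.] F [ 1.1 -0.1 -0.5] q [ 0.28  0.13  1.7   0.    1.31 -0.9 ] t 1.25
```

step_arm([
  [-0.96,-0.5,-0.05,0],
  [-0.96,-0.5,-0.05,0],
  [-0.96,-0.5,-0.05,0],
  [-0.96,-0.5,-0.05,0],
  [-0.96,-0.5,-0.05,0],
  [-0.96,-0.5,-0.05,0],
  [-0.96,-0.5,-0.05,0],
  [-0.96,-0.5,-0.05,0],
  [-0.96,-0.5,-0.05,0],
  [-0.96,-0.5,-0.05,0],
  [0,0,0,0.037],
  [0,0,0,0.037],
  [0,0,0,0.037],
  [0,0,0,0.037],
  [0,0,0,0.037],
  [0,0,0,0.037],
  [0,0,0,0.037],
  [0,0,0,0],
], fingers=0.18)

```text
time: 2.75
tool_pos: [0.5583, -0.0171, 0.2796]
orientation: [-1.79, -2.581, 0.0]
ft_force: [0.1, -0.6, -0.3]
width: 0.0505
```

```bash
python3 - <<'E'
from hd import *
P,y=knobpose(110); goto(P,20); s=get_state(); print(s['tool_pos'],s['width'])
c=cam('scene'); save(c,'s1.png',(270,190,390,290),6)
E
```

```text
shift rows [-0.03 -0.03  5.12] turn 0.003 cur yaw 20.5 zaxis [-0.  0. -1.] F [ 0.1 -0.6 -0.3] q [-0.17  0.37  1.34  0.    1.43 -0.53] t 2.75
[ 0.55828236 -0.0170703   0.27959711] 0.05045306589471539
```

View pics/s1.png

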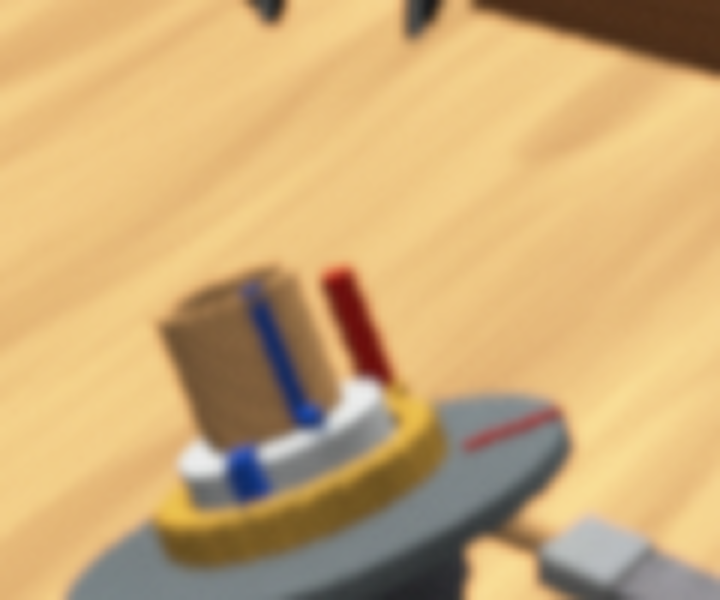

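The crop shows the fingers above and straddling the knob line, the red knob at (355,320), the index block at (245,470) and the pointer at (305,415). I lower over the knob.

step_arm([
  [0,0,0.85,0],
  [0,0,0.85,0],
  [0,0,0.85,0],
  [0,0,0.85,0],
  [0,0,0.85,0],
  [0,0,0.85,0],
  [0,0,0,0],
])

```text
time: 3.38
tool_pos: [0.5559, -0.0167, 0.1482]
orientation: [-1.776, -2.583, 0.005]
ft_force: [-0.1, -0.1, 0.0]
width: 0.0503
```

```bash
python3 - <<'E'
from hd import *
for a in (117,125): P,y=knobpose(a); goto(P,20); goto(P,30)
E
```

```text
shift rows [-0.07 -0.35  0.05] turn 0.005 cur yaw 21.0 zaxis [-0.008  0.001 -1.   ] F [-0.1 -0.1  0. ] q [-0.17  0.48  1.55  0.    1.12 -0.53] t 3.3833
shift rows [-0.07 -0.35  0.05] turn -0.05 cur yaw 21.0 zaxis [-0.008  0.001 -1.   ] F [-0.1 -0.1  0. ] q [-0.17  0.48  1.55  0.    1.12 -0.53] t 3.3833
shift rows [-0.12 -0.8   0.26] turn 0.005 cur yaw 21.0 zaxis [-0.008  0.001 -1.   ] F [-0.1 -0.1  0. ] q [-0.17  0.48  1.55  0.    1.12 -0.53] t 3.3833
shift rows [-0.12 -0.8   0.26] turn -0.05 cur yaw 21.0 zaxis [-0.008  0.001 -1.   ] F [-0.1 -0.1  0. ] q [-0.17  0.48  1.55  0.    1.12 -0.53] t 3.3833
```

step_arm([
  [0,-0.2,0.05,0],
  [0,-0.2,0.05,0],
  [-0.02,-0.2,0.05,0],
  [-0.03,-0.15,0.05,0],
  [-0.03,-0.15,0.05,0],
  [-0.03,-0.1,0,0],
  [0,0,0,0],
])

```text
time: 3.97
tool_pos: [0.5357, -0.0289, 0.1465]
orientation: [1.785, 2.585, 0.0]
ft_force: [1.3, 0.2, -0.1]
width: 0.0505
```

```bash
cat >> hd.py <<'E'
def collar(c):
    vv,uu=np.mgrid[165:265,305:410];uu=uu.ravel();vv=vv.ravel()
    L=(pts(c,uu,vv)-C)@A; rgb=c['image'][vv,uu].astype(int); r,g,b=rgb.T
    rad=np.hypot(L[:,0],L[:,1])*1e3; ang=np.degrees(np.arctan2(L[:,1],L[:,0]))
    k=(r>g+20)&(g>b+50)&(rad>64)&(rad<80)&(abs(L[:,2]-.012)<.01)
    print('arm',k.sum(),np.median(ang[k]) if k.any() else 0)
    k=(r>g+60)&(L[:,2]>.03)&(rad<105)
    if k.any(): print('knob',k.sum(),(np.median(L[k],0)*1e3).round(),np.median(ang[k]))
    k=(rad>25)&(rad<34)&(L[:,2]>.045)&(L[:,2]<.095)&(b>r+20)
    if k.any(): print('stripe',k.sum(),np.median(ang[k]))
    k=(rad>33)&(rad<50)&(L[:,2]>.03)&(L[:,2]<.048)&(b>r+40);print('blue low',np.sort(ang[k].round()))
E
python3 -c "
from hd import *
collar(cam('top')); s=get_state(); print(s['ft_force'],s['tool_pos'])"
```

```text
arm 0 0
stripe 3 -12.705668019921971
blue low [-65. -65. -63. -61. -59. -59. -59. -59. -59. -58. -58. -56. -56. -56.
 -55. -55. -54. -54. -26. -24. -22. -22. -19. -19. -18. -17. -15. -15.
 -14. -14. -11. -11.]
[-0.23049535  0.44995512 -0.63523001] [ 0.53586422 -0.02879578  0.14640571]
```

step_arm([
  [0,-0.12,0,0],
  [-0.01,-0.12,0,0],
  [-0.01,-0.08,0,0],
  [0,0,0,0],
])

```text
time: 4.35
tool_pos: [0.5283, -0.0319, 0.146]
orientation: [-1.785, -2.585, 0.0]
ft_force: [0.3, 0.5, -0.4]
width: 0.0506
```

```bash
python3 -c "
from hd import *
c=cam('scene'); save(c,'s2.png',(270,190,390,290),6); s=get_state(); print(s['ft_force'],s['tool_pos'])"
```

```text
[ 0.10987968  0.38459723 -0.13702223] [ 0.52838801 -0.03191071  0.14602485]
```

View pics/s2.png

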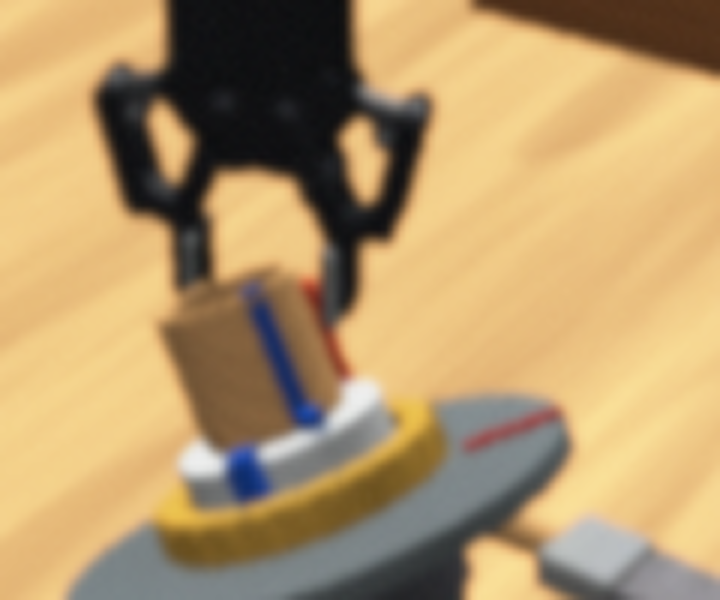

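The knob has moved behind the hood to about (325,330). There is no stop force yet, so I continue gently.

step_arm([
  [0,-0.06,0,0],
  [0,-0.06,0,0],
  [0,0,0,0],
])

```text
time: 4.65
tool_pos: [0.5257, -0.0329, 0.146]
orientation: [-1.785, -2.585, 0.0]
ft_force: [1.1, -0.7, -0.8]
width: 0.0503
```

step_arm([
  [0,-0.06,0,0],
  [0,-0.06,0,0],
  [0,0,0,0],
])

```text
time: 4.9
tool_pos: [0.5244, -0.0337, 0.1466]
orientation: [1.783, 2.583, 0.004]
ft_force: [4.5, 2.4, -1.3]
width: 0.0502
```

step_arm([
  [0,-0.06,0,0],
  [0,0,0,0],
])

```text
time: 5.07
tool_pos: [0.5241, -0.0339, 0.147]
orientation: [1.782, 2.581, 0.007]
ft_force: [8.5, 3.6, -0.1]
width: 0.0505
```

step_arm([
  [0,0.12,0,0],
  [0,0.14,0,0],
  [0,0,-0.8,0],
  [0,0,-0.8,0],
  [0,0,-0.8,0],
  [0,0,-0.8,0],
  [0,0,-0.8,0],
  [0,0,-0.8,0],
  [0,0,0,0],
], fingers=0.18)

```text
time: 5.82
tool_pos: [0.5289, -0.0325, 0.2698]
orientation: [1.782, 2.581, 0.003]
ft_force: [0.6, 0.6, 0.6]
width: 0.0505
```

step_arm([
  [0,0,0,-0.038],
  [0,0,0,-0.038],
  [0,0,0,-0.038],
  [0,0,0,-0.038],
  [0,0,0,-0.038],
  [0,0,0,-0.038],
  [0,0,0,-0.038],
  [0,0,0,-0.038],
  [0,0,0,-0.038],
  [0,0,0,-0.038],
  [0,0,0,-0.038],
  [0,0,0,-0.038],
  [0,0,0,0],
], fingers=0.7)

```text
time: 6.9
tool_pos: [0.5271, -0.0321, 0.265]
orientation: [0.358, -3.119, -0.001]
ft_force: [0.2, 0.4, 0.1]
width: 0.0723
```

```bash
python3 -c "
from hd import *
collar(cam('top')); goto(C+.075*n+[0,0,-.019],103)"
```

```text
arm 0 0
stripe 1 -11.553399559349042
blue low [-25. -25. -21. -21. -20. -20. -19. -18. -17. -16. -15. -15. -13. -13.
 -11.]
shift rows [-0.85 -3.14  3.73] turn -0.002 cur yaw 102.7 zaxis [-0.002  0.    -1.   ] F [ 0.1 -0.1  0.2] q [-0.21  0.32  1.45 -0.    1.36 -2.  ] t 6.95
```

step_arm([
  [-0.21,-0.79,0,0],
  [-0.21,-0.79,0,0],
  [-0.21,-0.78,0,0],
  [-0.21,-0.78,0,0],
  [0,0,0,0],
])

```text
time: 7.37
tool_pos: [0.5664, -0.107, 0.2649]
orientation: [0.341, -3.122, 0.001]
ft_force: [-0.7, -0.2, -0.8]
width: 0.0726
```

```bash
python3 -c "
from hd import *
collar(cam('top')); goto(C+.075*n+[0,0,-.019],103)"
```

```text
arm 34 123.53018963931885
knob 42 [-47.  76.  67.] 121.93596088381605
blue low []
shift rows [0.01 0.05 3.73] turn -0.003 cur yaw 102.5 zaxis [-0.002  0.    -1.   ] F [ 0.1 -0.4  0.2] q [-0.32  0.41  1.32 -0.    1.41 -2.11] t 7.4167
```

The collar is now at the open end: its arm reads 123.5°, the same 1° bias as the white mark. Now I go down and grip the hood.

step_arm([
  [0,0,0.75,0],
  [0,0.05,0.75,0],
  [0,0,0.75,0],
  [0,0,0.75,0],
  [0,0,0.7,0],
  [0,0,0,0],
])

```text
time: 7.92
tool_pos: [0.5628, -0.1012, 0.1699]
orientation: [0.348, -3.115, -0.005]
ft_force: [0.1, 0.2, -0.3]
width: 0.0728
```

step_arm([
  [0,0,0,0],
  [0,0,0,0],
  [0,0,0,0],
  [0,0,0,0],
  [0,0,0,0],
  [0,0,0,0],
], fingers=-1, grip_force=50)

```text
time: 8.42
tool_pos: [0.5646, -0.1039, 0.174]
orientation: [0.348, -3.121, 0.004]
ft_force: [-2.1, -5.3, -7.5]
width: 0.0598
```

Gripped at about 60 mm, as expected. Now I turn clockwise 40°.

step_arm([
  [0,0,0,0.02],
  [0,0,0,0.02],
  [0,0,0,0.02],
  [0,0,0,0.02],
  [0,0,0,0.02],
])

```text
time: 8.83
tool_pos: [0.5647, -0.103, 0.1746]
orientation: [-0.147, -3.137, 0.001]
ft_force: [-2.7, -6.5, -3.6]
width: 0.0576
```

step_arm([
  [0,0,0,0.02],
  [0,0,0,0.02],
  [0,0,0,0.02],
  [0,0,0,0.02],
  [0,0,0,0.02],
  [0,0,0,0.02],
  [0,0,0,0],
])

```text
time: 9.42
tool_pos: [0.5639, -0.1014, 0.1762]
orientation: [-0.729, -3.054, -0.004]
ft_force: [-13.8, -3.6, 9.9]
width: 0.0572
```

```bash
python3 -c "
from hd import *
s=get_state();print(s['ft_force'],s['moment'])
collar(cam('top')); c=cam('scene'); save(c,'s3.png',(270,190,390,290),6)"
```

```text
[-13.75136918  -3.57863417   9.90417598] [4.19833349 0.25780215 2.57953416]
arm 20 121.77652052495239
knob 42 [-47.  76.  65.] 122.24871768264784
blue low []
```

View pics/s3.png

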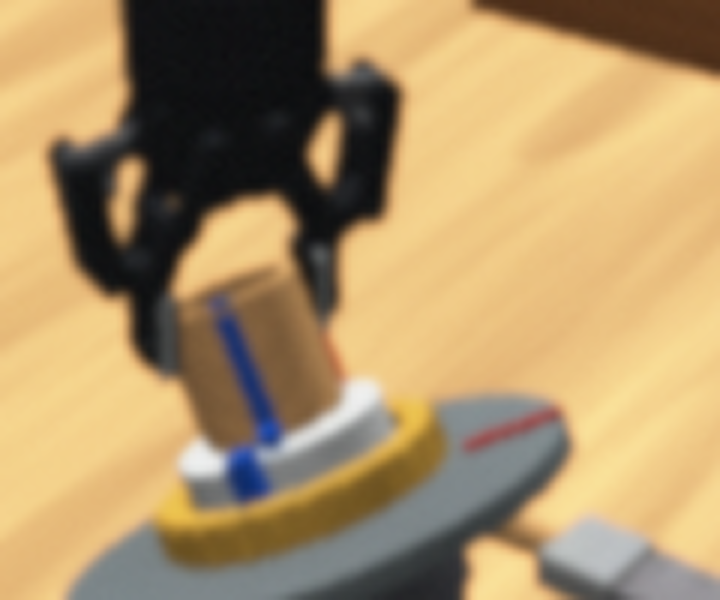

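The ratchet stroke works. The pointer moved from (305,415) to (268,432), and the index block is at (245,470). I release, wind back and measure.

step_arm([
  [0,0,0,0],
  [0,0,0,0],
  [0,0,0,0],
  [0,0,0,0],
  [0,0,0,0],
], fingers=0.7)

```text
time: 9.93
tool_pos: [0.5656, -0.1027, 0.1738]
orientation: [0.727, 3.056, 0.0]
ft_force: [-0.1, -0.3, 0.1]
width: 0.0724
```

```bash
cat >> hd.py <<'E'
def hood(c):
    "fit hood angle to the blue stripe+pointer pixels in the scene camera"
    q=proj(c,C+.06*n)[0]; u0,v0=q.astype(int)
    vv,uu=np.mgrid[v0-30:v0+30,u0-30:u0+30];uu=uu.ravel();vv=vv.ravel()
    rgb=c['image'][vv,uu].astype(int); k=(rgb[:,2]>rgb[:,0]+40)
    L=(pts(c,uu[k],vv[k])-C)@A; a=np.degrees(np.arctan2(L[:,1],L[:,0])); r=np.hypot(L[:,0],L[:,1])
    s=(L[:,2]>.045)&(L[:,2]<.092); i=L[:,2]<.036
    print('depth: stripe ang',np.median(a[s]),s.sum(),'index',np.median(a[i]),i.sum())
    # projection-based: blue pixel weights per height row
    W=(c['image'].astype(float)[:,:,2]-c['image'][:,:,0].astype(float)).astype(np.float32)
    best=[]
    for t in np.arange(-90,0,.5):
        P=np.array([pol(.029,t,h) for h in np.linspace(.05,.088,20)])
        p=proj(c,P).astype(np.float32); best.append((cv2.remap(W,p[:,0],p[:,1],cv2.INTER_LINEAR).mean(),t))
    b=np.array(best); w=np.clip(b[:,0]-.5*b[:,0].max(),0,None); print('proj stripe ang',(w*b[:,1]).sum()/w.sum(),b[:,0].max())
    best=[]
    for t in np.arange(-90,-30,.5):
        P=np.array([pol(.0545,t,h) for h in np.linspace(.025,.036,8)]); p=proj(c,P).astype(np.float32)
        best.append((cv2.remap(W,p[:,0],p[:,1],cv2.INTER_LINEAR).mean(),t))
    b=np.array(best); w=np.clip(b[:,0]-.5*b[:,0].max(),0,None); print('proj index ang',(w*b[:,1]).sum()/w.sum(),b[:,0].max())
E
python3 -c "
from hd import *
hood(cam('scene')); goto(C+.075*n+[0,0,-.019],100)"
```

```text
depth: stripe ang -42.40683420351175 41 index -55.74648891791938 36
proj stripe ang -42.75227171907894 62.24921798706055
proj index ang -56.169632937143746 100.2257080078125
shift rows [-0.   -0.06  0.08] turn -0.204 cur yaw 63.2 zaxis [ 0. -0. -1.] F [-0.8  0.4 -0.1] q [-0.31  0.48  1.47  0.    1.19 -1.42] t 9.9833
```

step_arm([
  [0,0,0,-0.034],
  [0,0,0,-0.034],
  [0,0,0,-0.034],
  [0,0,0,-0.034],
  [0,0,0,-0.034],
  [0,0,0.08,0],
  [0,0,0,0],
])

```text
time: 10.57
tool_pos: [0.5653, -0.1027, 0.1711]
orientation: [0.1, -3.139, -0.001]
ft_force: [0.1, 0.7, -0.7]
width: 0.0727
```

step_arm([
  [0,0,0,0],
  [0,0,0,0],
  [0,0,0,0],
  [0,0,0,0],
  [0,0,0,0],
  [0,0,0,0],
], fingers=-1)

```text
time: 11.07
tool_pos: [0.5653, -0.1034, 0.1721]
orientation: [-0.103, 3.139, -0.002]
ft_force: [-3.8, -0.9, 5.4]
width: 0.0572
```

step_arm([
  [0,0,0,0.02],
  [0,0,0,0.02],
  [0,0,0,0.02],
  [0,0,0,0.02],
  [0,0,0,0.02],
  [0,0,0,0.01],
  [0,0,0,0],
])

```text
time: 11.65
tool_pos: [0.5661, -0.1029, 0.1714]
orientation: [0.437, 3.11, 0.003]
ft_force: [-0.2, -6.6, 1.6]
width: 0.0555
```

```bash
python3 -c "
from hd import *
c=cam('scene');hood(c); goto(C+.075*n+[0,0,-.019],100)
save(c,'s4.png',(295,225,335,285),10)"
```

```text
depth: stripe ang -60.13536992122434 41 index -56.03393738793591 34
proj stripe ang -59.96627188566794 63.78886795043945
proj index ang -56.17984457224375 100.2696533203125
shift rows [ 0.03 -0.06 -0.02] turn -0.144 cur yaw 74.1 zaxis [ 0.002  0.001 -1.   ] F [-0.1 -7.4  0. ] q [-0.31  0.48  1.47  0.    1.18 -1.61] t 11.7
```

View pics/s4.png

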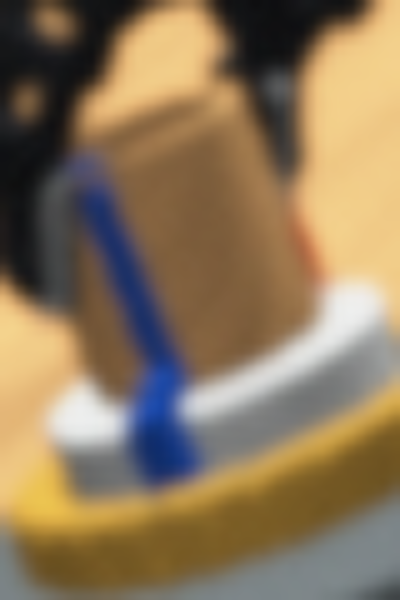

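The pointer sits right over the index block at (160,400)–(165,450) in the crop. To check for bias I compare the predicted index-block outline with an earlier image.

```bash
cat > chk.py <<'E'
from hd import *
c=cam('scene')
im=cv2.imread('pics/s1.png')[:,:,::-1].astype(float); 
def cent(W,poly):  # centroid of W blueness inside polygon (6x crop coords)
    m=np.zeros(W.shape,np.uint8); cv2.fillPoly(m,[np.int32(poly)],1); w=W*m; vv,uu=np.mgrid[:W.shape[0],:W.shape[1]]
    return np.array([(w*uu).sum(),(w*vv).sum()])/w.sum()
crop=lambda p:(p-[270,190])*6+2.5
a=np.radians(-60); e=np.array([np.cos(a),np.sin(a),0]); f=np.array([-np.sin(a),np.cos(a),0])
box=[C+A@(r*e+t*f+np.array([0,0,h])) for r in(.040,.054) for t in(-.005,.005) for h in(.022,.040)]
hull=cv2.convexHull(crop(proj(c,box)).astype(np.float32)).reshape(-1,2)
M=np.zeros((600,720)); cv2.fillPoly(M,[np.int32(hull)],1); vv,uu=np.mgrid[:600,:720]
pc=np.array([(M*uu).sum(),(M*vv).sum()])/M.sum()
W=np.clip(im[:,:,2]-im[:,:,0]-25,0,None)
oc=cent(W,[[200,435],[285,435],[285,520],[200,520]])
print('pred index',pc,'obs',oc,'shift px',(oc-pc)/6)
# blue centroid per stripe height, now: compare with predicted stripe at several angles after the shift
sh=(oc-pc)/6
Wn=(c['image'][:,:,2].astype(float)-c['image'][:,:,0]).astype(np.float32)
for S in (np.zeros(2),sh):
    b=[]
    for t in np.arange(-80,-40,.25):
        p=(proj(c,[pol(.0293,t,h) for h in np.linspace(.05,.088,20)])+S).astype(np.float32); b.append((cv2.remap(Wn,p[:,0],p[:,1],cv2.INTER_CUBIC).mean(),t))
    b=np.array(b); w=np.clip(b[:,0]-.6*b[:,0].max(),0,None); print('stripe',(w*b[:,1]).sum()/w.sum(),b[b[:,0].argmax(),1])
# hood silhouette check: wood edges at h=.07, perpendicular sample
p0=proj(c,C+.07*n)[0]; ax=proj(c,C+.085*n)[0]-p0; pr=np.array([ax[1],-ax[0]]);pr/=np.linalg.norm(pr)
s=np.arange(-18,18.1,.5); q=(p0+s[:,None]*pr).astype(np.float32)
v=-c['R'].T@c['t']-C; v=v-n*(v@n); v/=np.linalg.norm(v); sd=np.cross(n,v)
print('pred edges',[round(float((proj(c,C+.07*n+k*.029*sd)[0]-p0)@pr),2) for k in(-1,1)],'view polar',np.degrees(np.arctan2(v@ey,v@ex)))
print('lum',list(zip(s.tolist(),[int(x) for x in cv2.remap(c['image'].astype(np.float32),q[:,0],q[:,1],1).sum(2).ravel()])))
E
python3 chk.py
```

```text
pred index [244.74966109 471.93221871] obs [246.55885541 472.05190301] shift px [0.30153239 0.01994738]
stripe -59.49782133994996 -59.5
stripe -60.78465588300603 -60.5
pred edges [12.65, -12.63] view polar -38.42168803730022
lum [(-18.0, 547), (-17.5, 520), (-17.0, 458), (-16.5, 395), (-16.0, 323), (-15.5, 255), (-15.0, 225), (-14.5, 207), (-14.0, 212), (-13.5, 232), (-13.0, 262), (-12.5, 296), (-12.0, 327), (-11.5, 345), (-11.0, 354), (-10.5, 348), (-10.0, 341), (-9.5, 330), (-9.0, 319), (-8.5, 308), (-8.0, 298), (-7.5, 290), (-7.0, 282), (-6.5, 277), (-6.0, 275), (-5.5, 274), (-5.0, 273), (-4.5, 273), (-4.0, 277), (-3.5, 280), (-3.0, 283), (-2.5, 286), (-2.0, 289), (-1.5, 292), (-1.0, 293), (-0.5, 294), (0.0, 295), (0.5, 295), (1.0, 292), (1.5, 287), (2.0, 279), (2.5, 263), (3.0, 247), (3.5, 223), (4.0, 200), (4.5, 190), (5.0, 182), (5.5, 190), (6.0, 205), (6.5, 212), (7.0, 215), (7.5, 213), (8.0, 207), (8.5, 202), (9.0, 205), (9.5, 207), (10.0, 206), (10.5, 207), (11.0, 189), (11.5, 171), (12.0, 140), (12.5, 108), (13.0, 88), (13.5, 75), (14.0, 73), (14.5, 86), (15.0, 113), (15.5, 161), (16.0, 223), (16.5, 304), (17.0, 393), (17.5, 468), (18.0, 531)]
```

The hood is within about 1° of -60°. I release, rise, and check both joints.

step_arm([
  [0,0,0,0],
  [0,0,0,0],
  [0,0,0,0],
  [0,0,0,0],
  [0,0,0,0],
  [0,0,-0.8,0],
  [0,0,-0.8,0],
  [0,0,-0.8,0],
  [0,0,-0.8,0],
  [0,0,-0.8,0],
  [0,0,0,0],
], fingers=0.7)

```text
time: 12.67
tool_pos: [0.567, -0.1031, 0.276]
orientation: [0.435, 3.104, -0.002]
ft_force: [0.4, -0.2, 0.7]
width: 0.0722
```

```bash
python3 chk.py | grep stripe; python3 -c "
from hd import *
collar(cam('top'))
P,y=knobpose(125,.047,.054);P[2]=.27;print(P,y);goto(P,20)"
```

```text
stripe -59.28458090220893 -59.0
stripe -60.56879713711197 -60.5
arm 32 122.98136551182844
knob 43 [-47.  76.  65.] 121.79937615276019
blue low []
[ 0.53815681 -0.02662704  0.27      ] 31.507672182451955
shift rows [1.89 2.62 0.07] turn 0.3 cur yaw 74.0 zaxis [ 0.001 -0.    -1.   ] F [-1.2  0.2 -1.3] q [-0.31  0.41  1.31  0.    1.42 -1.61] t 12.7667
```

step_arm([
  [0.47,0.65,0,0],
  [0.47,0.65,0,0],
  [0.47,0.66,0,0],
  [0.48,0.66,0,0],
  [0,0,0,0.034],
  [0,0,0,0.034],
  [0,0,0,0.034],
  [0,0,0,0.034],
  [0,0,0,0.034],
  [0,0,0,0.034],
  [0,0,0,0.034],
  [0,0,0,0],
], fingers=0.18)

```text
time: 13.77
tool_pos: [0.5373, -0.0266, 0.2699]
orientation: [-1.546, -2.732, 0.001]
ft_force: [0.8, -0.3, -0.6]
width: 0.0504
```

```bash
python3 - <<'E'
from hd import *
P,y=knobpose(125);goto(P,30)
y0=np.degrees(np.arctan2(*(R.from_rotvec(get_state()['orientation']).as_matrix()[[1,0],1])))
for a in range(117,30,-8):
    Q,_=knobpose(a); yw=np.radians(y0); M=np.c_[[np.sin(yw),-np.cos(yw),0],[np.cos(yw),np.sin(yw),0],[0,0,-1]]; M[:,0]=np.cross(M[:,1],M[:,2])
    y1=knobpose(a)[1]; print(a,(M.T@(Q-P)/.025).round(2),round(-(y1-y0)/180,3)); P=Q;y0=y1
E
```

```text
shift rows [-0.03  0.04  5.12] turn 0.005 cur yaw 31.0 zaxis [-0.003  0.001 -1.   ] F [ 0.8 -0.3 -0.6] q [-0.19  0.34  1.42  0.    1.39 -0.73] t 13.7667
117 [-0.03  0.46 -0.2 ] 0.044
109 [-0.03  0.45 -0.22] 0.048
101 [-0.03  0.45 -0.23] 0.049
93 [-0.03  0.44 -0.23] 0.05
85 [-0.04  0.44 -0.23] 0.05
77 [-0.03  0.44 -0.23] 0.05
69 [-0.03  0.45 -0.22] 0.049
61 [-0.03  0.45 -0.21] 0.048
53 [-0.03  0.46 -0.2 ] 0.046
45 [-0.03  0.47 -0.18] 0.045
37 [-0.03  0.48 -0.15] 0.043
```

step_arm([
  [0,0,0.85,0],
  [0,0,0.85,0],
  [0,0,0.85,0],
  [0,0,0.85,0],
  [0,0,0.85,0],
  [0,0,0.85,0],
  [0,0,0,0],
])

```text
time: 14.35
tool_pos: [0.5348, -0.0262, 0.1392]
orientation: [-1.534, -2.731, 0.004]
ft_force: [-0.4, -0.0, -0.5]
width: 0.0506
```

step_arm([
  [-0.015,0.23,-0.1,0.022],
  [-0.015,0.23,-0.1,0.022],
  [-0.015,0.225,-0.11,0.024],
  [-0.015,0.225,-0.11,0.024],
  [-0.015,0.225,-0.115,0.024],
  [-0.015,0.225,-0.115,0.025],
  [0,0,0,0],
])

```text
time: 14.93
tool_pos: [0.5709, -0.0167, 0.1611]
orientation: [2.106, 2.331, 0.001]
ft_force: [-1.0, 0.2, 0.2]
width: 0.0505
```

```bash
python3 - <<'E'
from hd import *
P,y=knobpose(101);goto(P,y)
c=cam('scene'); save(c,'s5.png',(270,190,390,290),6); hood(c)
E
```

```text
shift rows [ 0.04 -0.03  0.12] turn 0.001 cur yaw 5.8 zaxis [ 0.001  0.    -1.   ] F [-1.   0.2  0.2] q [-0.16  0.49  1.5   0.    1.16 -0.26] t 14.9333
depth: stripe ang -58.993451101165576 40 index -56.56413248285627 35
proj stripe ang -59.556092924262174 63.51738357543945
proj index ang -56.14877622820966 100.360595703125
```

View pics/s5.png

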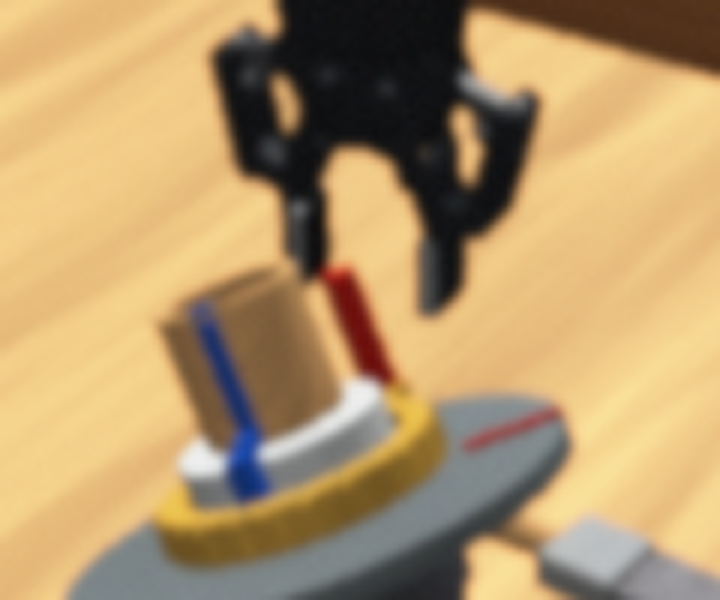

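The knob follows, but the rear fingertip catches only its top at (335,272). I lower 10 mm, then continue.

step_arm([
  [0.02,0,0.2,0],
  [0.02,0,0.2,0],
  [-0.015,0.22,-0.11,0.025],
  [-0.015,0.22,-0.11,0.025],
  [-0.015,0.22,-0.115,0.025],
  [-0.015,0.22,-0.115,0.025],
  [-0.015,0.22,-0.115,0.025],
  [-0.015,0.22,-0.115,0.025],
  [-0.015,0.225,-0.11,0.025],
  [-0.015,0.225,-0.11,0.024],
  [0,0,0,0],
])

```text
time: 15.9
tool_pos: [0.6126, -0.0265, 0.1725]
orientation: [-2.721, -1.569, 0.0]
ft_force: [-1.2, 0.2, -0.4]
width: 0.0503
```

step_arm([
  [-0.015,0.225,-0.105,0.024],
  [-0.015,0.225,-0.105,0.024],
  [-0.015,0.23,-0.1,0.023],
  [-0.015,0.23,-0.1,0.023],
  [0,0,0,0],
])

```text
time: 16.32
tool_pos: [0.63, -0.0411, 0.183]
orientation: [-2.922, -1.154, -0.001]
ft_force: [-0.1, 1.1, -0.7]
width: 0.0506
```

```bash
python3 - <<'E'
from hd import *
P,y=knobpose(53,.039);goto(P,y)
c=cam('scene'); save(c,'s6.png',(270,190,390,290),6); hood(c)
E
```

```text
shift rows [ 0.06 -0.02 -0.05] turn 0.002 cur yaw -46.9 zaxis [ 0.  0. -1.] F [-0.1  1.1 -0.7] q [-0.19  0.58  1.28  0.    1.29  0.63] t 16.3167
depth: stripe ang -58.49161210593659 39 index -56.32334179427005 36
proj stripe ang -59.572052375317604 63.142921447753906
proj index ang -56.151858073290924 99.3568115234375
```

View pics/s6.png

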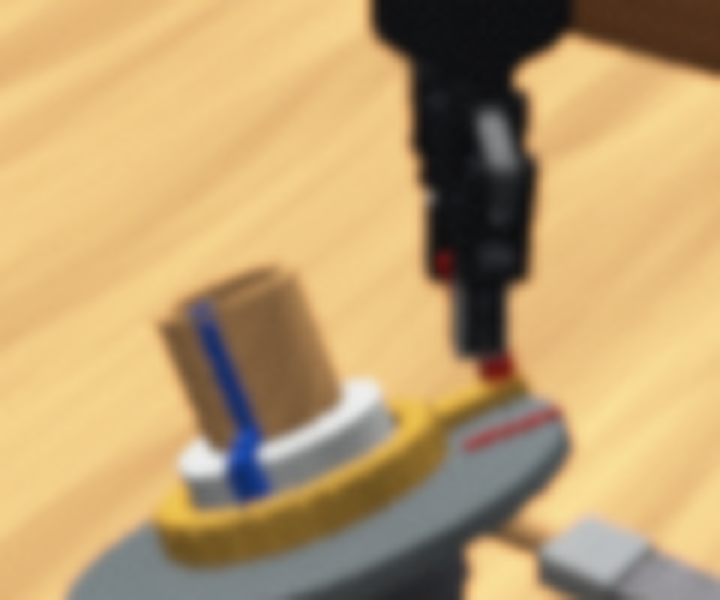

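The collar arm is at (485,400), still short of the red mark at (515,430), and the hood is unchanged. I continue.

step_arm([
  [0.0,0.23,-0.09,0.023],
  [0.0,0.23,-0.09,0.022],
  [0.0,0.23,-0.08,0.01],
  [0,0,0,0],
])

```text
time: 16.7
tool_pos: [0.6408, -0.0545, 0.1894]
orientation: [-3.01, -0.901, -0.001]
ft_force: [0.2, -0.2, 0.2]
width: 0.0504
```

step_arm([
  [0,0.12,-0.04,0],
  [0,0.1,-0.04,0],
  [0,0,0,0],
])

```text
time: 16.95
tool_pos: [0.6438, -0.0589, 0.1915]
orientation: [-3.01, -0.9, -0.0]
ft_force: [-1.2, 1.2, 0.1]
width: 0.0509
```

```bash
python3 - <<'E'
from hd import *
c=cam('top'); collar(c); P,y=knobpose(45,.039); goto(P,y)
vv,uu=np.mgrid[165:265,305:410];uu=uu.ravel();vv=vv.ravel()
c=cam('scene'); vv,uu=np.mgrid[240:280,325:370];uu=uu.ravel();vv=vv.ravel()
L=(pts(c,uu,vv)-C)@A; r,g,b=c['image'][vv,uu].astype(int).T; rad=np.hypot(L[:,0],L[:,1]); a=np.degrees(np.arctan2(L[:,1],L[:,0]))
k=(r>g+20)&(g>b+40)&(rad>.066)&(rad<.085)&(L[:,2]>.008)&(L[:,2]<.02); print('scene arm',k.sum(),np.median(a[k]),a[k].min(),a[k].max())
E
```

```text
arm 0 0
blue low []
shift rows [ 0.03 -0.46  0.11] turn -0.007 cur yaw -56.7 zaxis [ 0.  0. -1.] F [0.2 0.6 0.8] q [-0.21  0.6   1.22  0.    1.33  0.78] t 17.0
scene arm 38 40.76488820629436 35.18090643498279 54.580282107943496
```

step_arm([
  [0,0.08,-0.02,0],
  [0,0.08,-0.02,0],
  [0,0,0,0],
])

```text
time: 17.3
tool_pos: [0.6459, -0.0621, 0.1926]
orientation: [-3.01, -0.897, -0.0]
ft_force: [-0.7, 3.2, 1.2]
width: 0.0505
```

step_arm([
  [0,0.08,-0.02,0],
  [0,0.06,-0.02,0],
  [0,0,0,0],
])

```text
time: 17.55
tool_pos: [0.6463, -0.0626, 0.1926]
orientation: [-3.005, -0.897, 0.005]
ft_force: [-4.5, 10.9, 0.6]
width: 0.0505
```

step_arm([
  [0,0.08,0,0],
  [0,0,0,0],
])

```text
time: 17.72
tool_pos: [0.6464, -0.0628, 0.1925]
orientation: [-3.001, -0.897, 0.008]
ft_force: [-8.4, 15.7, 1.8]
width: 0.0504
```

step_arm([
  [0,-0.15,0,0],
  [0,-0.2,0,0],
  [0,0,-0.8,0],
  [0,0,-0.8,0],
  [0,0,-0.8,0],
  [0,0,-0.8,0],
  [0,0,-0.8,0],
  [0,0,-0.8,0],
  [0.9,0,0,0],
  [0.9,0,0,0],
  [0.9,0,0,0],
  [0.9,0,0,0],
  [0.9,0,0,0],
  [0.9,0,0,0],
  [0,0,0,0],
])

```text
time: 18.97
tool_pos: [0.7595, 0.0161, 0.3101]
orientation: [-3.009, -0.9, 0.002]
ft_force: [-0.9, 1.3, -0.7]
width: 0.0501
```

```bash
python3 chk.py | grep stripe; python3 - <<'E'
from hd import *
c=cam('top'); collar(c); print(get_state()['tool_pos'],get_state()['time'])
s=cam('scene'); save(s,'s7.png',(270,190,390,290),6)
E
```

```text
stripe -59.31597410125701 -59.25
stripe -60.60013793359887 -60.5
arm 27 42.14486586344084
knob 1 [65. 58. 67.] 41.72508652159234
stripe 19 -58.11856759187273
blue low [-66. -66. -66. -65. -65. -65. -64. -63. -62. -61. -60. -60. -59. -59.
 -59. -58. -58. -57. -56. -56. -56. -56. -56. -55. -55. -55. -54. -53.
 -53. -53.]
[0.75747554 0.01394878 0.3117502 ] 19.0667
```

View pics/s7.png

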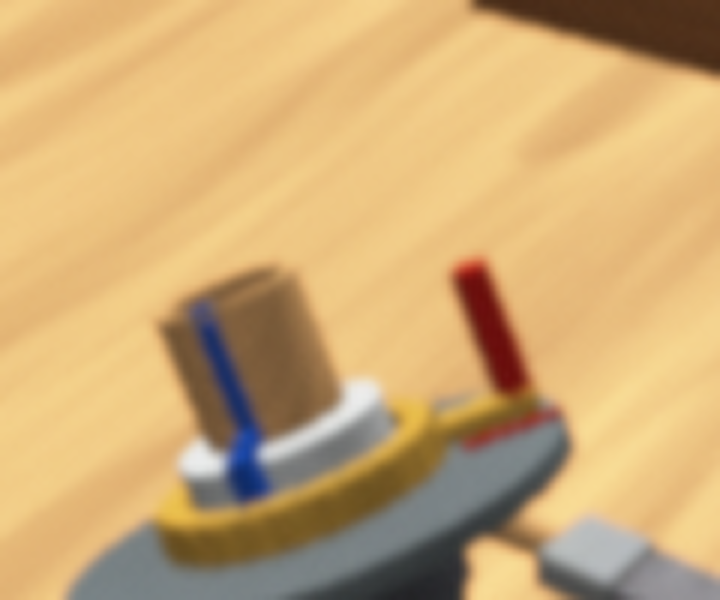

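```bash
python3 - <<'E'
from hd import *
c=cam('scene')
for a in (41,44.8,48,52): print(a,((proj(c,[pol(.09,a,.068),pol(.09,a,.018),pol(.09,a,0),pol(.068,a,0)])-[270,190])*6+2.5).round().tolist())
E
```

```text
41 [[463.0, 262.0], [509.0, 382.0], [526.0, 424.0], [472.0, 443.0]]
44.8 [[463.0, 259.0], [509.0, 378.0], [525.0, 420.0], [472.0, 440.0]]
48 [[462.0, 256.0], [508.0, 375.0], [524.0, 417.0], [471.0, 437.0]]
52 [[460.0, 253.0], [505.0, 371.0], [522.0, 413.0], [469.0, 435.0]]
```

```bash
python3 -c "
from h import *
print(get_state()['time'],close_job())"
```

```text
the job is handed in; nothing more can be done
19.1667 None
```

The hood is on its index and the collar is locked at the red mark. I handed the job in at about 19.2 s of the 48 s allowed.

- **Collar start:** it was not at its open end. Its arm read about 110° against the white mark at 124–125°, so I first pushed it back onto the open stop, which I felt at about 9 N.
- **Hood:** the tool cannot tilt, so I turned it clockwise in two grip-and-turn strokes with the tool vertical.
- **Locking:** I swung the knob clockwise until it stopped. I felt about 18 N there and it moved no further.

**Final checks, arm clear of everything:**
- **Hood:** the stripe reads -59.3° and -60.6° by two scene-camera estimates (target -60°). It did not change measurably while the collar was swung. A coarser reading from the top camera gave -58.1°.
- **Collar:** the arm reads 42–43° from the top camera, where the red mark itself read 44° (nominal 44.8°). That is a 2° disagreement, within what the picture can resolve, so I relied on the felt stop to call it locked.
- **Other objects:** the arm never went near the loose things, but I did not measure their positions again at the end.

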